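# Lay the brass case down against the back stop

### The arm

A 6-joint arm with a two-finger parallel gripper is mounted at the origin on the work surface. World frame = base frame: x ahead of the robot, y to its left, z up, the work surface at z = 0. Lengths are in mm, angles in rad, forces in N, time in s.
With the tool pointing down it reaches from about 400 to 925 mm from the base axis. Payload 3.4 kg.
Tool frame: the origin (TCP) lies on the centre line of the jaws, within the pads' length; the fingertips stand 25 mm ahead of it and the grasp point (between the pads) lies 6 mm ahead of it; z points along the fingers, y is the line along which they close (so a half turn about z gives the same grasp; the last joint's range is limited). The gripper opens to 85 mm and grips with 20 to 120 N. Pads are 22 mm wide; open, the fingers measure 114 mm over their backs; the gripper's body (76 mm by 85 mm) begins 54 mm behind the grasp point. The pads swing forward as they close: fully open they stand 13 mm farther back than shut.
Start: joints at [-1.28, 0.307, 1.506, -0, 1.328, -0.073], TCP at [205.115, -537.177, 256.305] pointing down, gripper open.
Joint ranges: [-3.12, 3.12], [-1.05, 2.28], [0.14, 2.33], [-1.42, 4.57], [0.1, 2.73], [-2.68, 2.68]. Speed limits (rad/s): [2.57, 2.57, 3.14, 3.14, 3.14, 3.14].

### API

Orientations are given as a rotation vector (axis times angle).
In Python, from plant import r gives the robot as it stands.
- The arm moves only by the tool carry_out, never from a script. Its argument "motion" is a list of rows, each an object with "translation": the shift along the tool's x, y, z in mm, a list of three; "turn": the turn about the tool's z in degrees. In form: [{"translation": [tx, ty, tz], "turn": turn}, ...]. A call has 1 to 8 rows; each row is the pose to reach, as a shift and turn from the pose commanded when the call began, along the tool's axes at that moment; what a row does not reach only later rows make up. A row lasts 1/12 s, in which the tool goes at most 41.7 mm and 7.16 degrees, less where a joint would pass 70% of its speed; a pose out of reach is approached as far as the arm can. A call with a gripper value outside its range is refused whole. "fingers" is the closure in counts, from 0 (fully open) to 255 (shut), set as the call begins (left out, the last holds). The fingers move at their own pace and stop on an object; "squeeze" is the grip in N (left out, the last holds). Time passes only in rows, so rows that repeat a pose let the fingers close. It gives the time, the measured TCP pose, the force, the opening and the grip force at its end, in the units of the state.
- r.state(): the state, without advancing time (a new reading comes with each control period).
- r.camera(name): name is "scene" or "top" or "wrist"; returns the picture (480x640x3 uint8, red, green, blue); there is no depth.
- r.calibration(name): a dict with "mtx" (3x3 intrinsics, pixels), "k1" (the pictures are not rectified: a ray, as slopes to the right and down, at radius r is drawn at 1 + k1 r^2 times it, then the intrinsics apply), "extrinsics" (4x4, takes a point from world to camera coordinates); the wrist camera has in their place "tool_from_camera" (4x4, takes a point from camera to tool coordinates, whose origin is the TCP and whose axes are the flange's). Camera axes: x right, y up, looking along -z (the intrinsics and any distortion apply to the point x, -y, -z); pixel columns grow to the right and rows downward; lengths in mm; the calibration is good to about 2 mm. A picture is of the moment at which its call begins: read the wrist's pose just before it. calibration takes no time and is no camera call.
- r.hand_in(): hands the job in; it is judged then, once.
Trained networks look in the newest picture that a camera, given by its name, has taken for a name from the list of things; names that differ only in an ending like _2 or _b are one class to them, and where a whole thing is asked for, a point or a joint stands for the part that bears it (a point fixed in the world has none). Each returns a list of dicts, best first, with "p" (0 to 1); they miss things now and then, are a little off and sometimes report something else, mostly with a low value. They report only what shows in the picture. A call takes as long as a camera call. They do not tell look-alikes from the thing itself.
- r.cut_out(camera, label): "pixels" (480x640 bool, what is visible of it) and "point" ([column, row] in pixels, amid what is visible of it).
The state is a dict: "time_s": time; "joint_pos": joint angles; "joint_vel": joint speeds; "joint_torque": joint torques, N m; "tool_pos": TCP position; "orientation": TCP orientation; "ft_force": force on the tool from outside, world axes, zero at the start; "torque": the same for the moment, N m; "gripper_width": finger opening in mm; "grip_force": force on a finger pad.
Only numpy, scipy, OpenCV 4.12 (cv2) and the standard library are available. Lean on these libraries where they do the work, as an engineer would, in place of code of your own. Each camera call takes 0.05 s, during which the arm holds its last target. There are 200 camera calls.

### The job

Tip the tall brass case over, away from the steel stop, easing it down so that it never falls or drops, until it lies on its side on the leather with its scribed cross facing up; then push it along the leather until its foot end is square against the steel stop. Use only the fingers' touch: do not squeeze or lift the thin-walled case, and leave the hammer, jar and copper collar where they are.

Things in the scene. Friction and masses are not known exactly. Their poses are not given: they have to be found in the camera images.
- case: closed case of thin brass sheet, 0.36-0.54 kg, standing on the leather: 24 mm thick (x), 110 mm wide (y, too wide to grip), 140 mm tall (z). Origin: centre of its foot, the 24 x 110 face it stands on. Its +x face, turned to the stop, bears a dark scribed cross; its -x face, turned away from the stop, has a copper disc and is the one to lie on. Over 30 N in all from the fingers dents it
- case_heel (a point): middle of the case's lower -x edge, over which it tips (case frame -12, 0, 0 mm). A light push near the top tips it without sliding; it balances 10 degrees from upright. Lying tipped, its top end overhangs the block's front edge by about 35 to 50 mm, room for a finger under it; pushed home, by about 5 mm
- bed: fixed hardwood block, brown leather top, 40 mm high, 160 mm wide (y). Origin on the table, mid-width; in its frame the block runs from x = -65 mm (front edge; the robot's right-hand side) to +90 mm. The case stands on it, 6 to 20 mm in front of the steel stop at its rear and roughly square to it
- bed_stop (a point): middle of the foot of the steel stop's front face, at leather height (block frame 70, 0, 40 mm). The stop bar is 20 mm thick (x), 140 mm wide, and stands 25 mm above the leather
- hammer: hammer lying on the table beside the block; leave alone
- jar: amber glass jar with black lid, 56 mm across, 85 mm tall, origin at the centre of its underside; leave alone
- collar: copper collar (short tube) 60 mm across, 35 mm high, origin at the centre of its underside; leave alone
There are look-alikes about, which are no part of the job. Of the things that look like the case, the largest one is meant.

How it is judged (in metres and radians):
At the end, for the whole second after the job is handed in: The case lies flat on the leather with the scribed cross up (within 4 degrees), its foot end within 4 mm of the stop's face and square to it within 3.4 degrees, within 30 mm of the block's middle line sideways, at rest (angle between case's own x axis and vertical below 0.07 rad and x of case in the frame of bed above 0.066 m and y of case in the frame of bed between -0.03 and 0.03 m and angle between the z axis of case and the x axis of bed, either way round below 0.06 rad and height (world z) of case between 0.046 and 0.058 m and linear speed of case below 0.01 m/s and angular speed of case below 0.1 rad/s); the robot touches nothing.
It fails at once if the case falls or drops: it turns faster than 3 rad/s (angular speed of case above 3 rad/s).
It fails at once if the case is lifted: the edge it tips over rises more than 15 mm off the leather (height (world z) of case_heel above 0.055 m).
It fails at once if the case goes off the block (height (world z) of case_heel below 0.03 m).
It fails at once if the thin case is squeezed or rammed: more than 30 N from the fingers (contact force between the fingers and case above 30 N).
It fails at once if the hammer, jar or collar is moved more than 15 mm (distance of any of hammer, jar, collar from where it was at the start of the episode above 0.015 m).
It also fails if it takes over 64 s, if anything falls off the work surface, if the arm or the gripper's body presses on something with over 40 N, if the wrist force passes 120 N, or if a joint passes its speed limit or range.

## Working session

There is one attempt and no reset: what is moved stays moved. The work goes in short steps, Python scripts to look and compute and a tool call to move; the robot and the scene stay as the last step left them, time stands still between calls to the robot, and variables do not carry over. Pictures are saved under pics/ and viewed, at most 14 in all, crops included, and the job is handed in when it is done.

Besides the shell and the picture viewer there is one more tool, called after "Request:" as name(argument=value, ...), one argument or row to a line, values as JSON. carry_out: Moves the arm, as the interface text tells. Its arguments: {"type":"object","properties":{"motion":{"type":"array"},"fingers":{"type":"number"},"squeeze":{"type":"number"}},"required":["motion"]}

```bash
ls; mkdir -p pics; python3 - <<'E'
from plant import r
import cv2,numpy as np
s=r.state();print(s)
for n in("scene","top"):
    im=r.camera(n);cv2.imwrite(f"pics/{n}0.png",im[...,::-1])
    c=r.calibration(n);print(n,{k:np.round(v,3).tolist() for k,v in c.items()})
    for l in("case","bed","hammer","jar","collar"):
        print(l,[(round(d['p'],2),np.round(d['point']).tolist(),int(d['pixels'].sum())) for d in r.cut_out(n,l)][:4])
E
```

```text
pics
{'time_s': 0.0, 'joint_pos': array([-1.27950240e+00,  3.07585784e-01,  1.50767655e+00, -1.34460036e-05,
        1.32836055e+00, -7.35101266e-02]), 'joint_vel': array([-0.00028328,  0.00141241, -0.00040389, -0.00047545, -0.00101311,
        0.00017607]), 'joint_torque': array([-2.60891800e-03, -4.57557034e+01, -2.51916879e+01, -5.75927402e-05,
        1.33569757e-02, -1.72154591e-05]), 'tool_pos': array([ 204.92519073, -536.5640556 ,  255.37244691]), 'orientation': array([-3.08749194e+00, -5.69499803e-01,  3.66720107e-04]), 'ft_force': array([ 0.32840875, -0.76514252,  0.74948255]), 'torque': array([-0.0304034 ,  0.07771609,  0.04411779]), 'grip_force': 0.0, 'gripper_width': 85.72449026378386}
scene {'mtx': [[542.257, 0.0, 320.21], [0.0, 542.257, 234.392], [0.0, 0.0, 1.0]], 'k1': -0.052, 'extrinsics': [[0.87, 0.493, 0.006, -522.18], [-0.378, 0.66, 0.649, 106.454], [0.316, -0.567, 0.761, -1232.388], [0.0, 0.0, 0.0, 1.0]]}
case [(0.9, [170.0, 287.0], 1720), (0.74, [211.0, 232.0], 1539), (0.68, [284.0, 248.0], 3671)]
bed [(0.69, [286.0, 251.0], 3627), (0.55, [282.0, 300.0], 5437), (0.16, [368.0, 295.0], 2160)]
hammer [(0.93, [368.0, 289.0], 2106)]
jar [(0.78, [326.0, 221.0], 898)]
collar [(0.69, [277.0, 212.0], 288)]
top {'mtx': [[455.78, 0.0, 318.733], [0.0, 455.78, 242.98], [0.0, 0.0, 1.0]], 'k1': 0.036, 'extrinsics': [[-0.019, -1.0, 0.002, 82.719], [0.98, -0.019, 0.2, -567.257], [-0.2, 0.006, 0.98, -656.178], [0.0, 0.0, 0.0, 1.0]]}
case [(0.83, [378.0, 252.0], 2774), (0.59, [476.0, 375.0], 1220), (0.59, [373.0, 390.0], 1181)]
bed [(0.84, [402.0, 268.0], 7296)]
hammer [(0.58, [330.0, 180.0], 2770)]
jar [(0.85, [283.0, 272.0], 1179)]
collar [(0.68, [287.0, 344.0], 640)]
```

View pics/scene0.png

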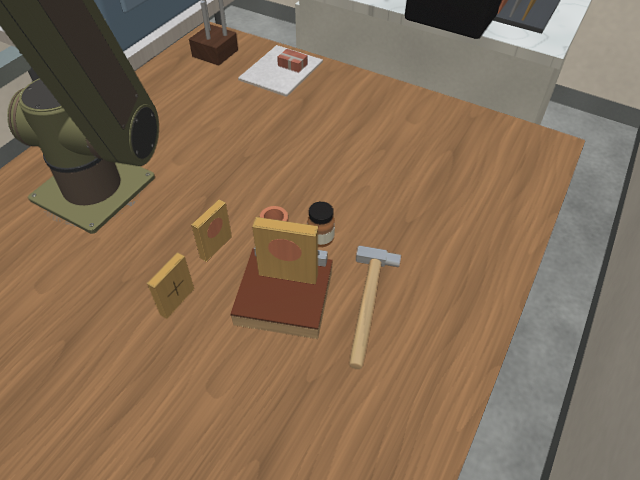

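View pics/top0.png

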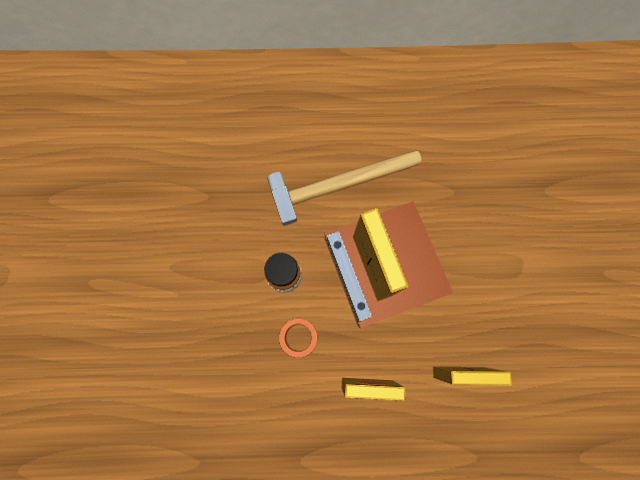

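Scene: the tall case, disc side to the camera, stands on the leather at about (285,250), with the small look-alikes at (170,287) and (211,232). Top: the case's top face runs (370,210)–(400,291), the stop is at (349,277), and the block's front corners are (414,202) and (451,293).

```bash
cat > h.py <<'E'
import numpy as np,cv2
from plant import r
from scipy.spatial.transform import Rotation as Ro
def ray(n,uv):
    c=r.calibration(n);K=c['mtx'];T=np.array(c['extrinsics'])
    p=cv2.undistortPoints(np.array(uv,float).reshape(-1,1,2),np.array(K),np.array([c['k1'],0,0,0,0.])).reshape(-1,2)
    d=np.c_[p[:,0],-p[:,1],-np.ones(len(p))]@T[:3,:3]
    return -T[:3,:3].T@T[:3,3],d
def atz(n,uv,z):
    o,d=ray(n,uv);return o+d*((z-o[2])/d[:,2])[:,None]
E
python3 - <<'E'
from h import *
im=cv2.imread('pics/top0.png')[...,::-1].astype(int)
m=((im[...,0]>190)&(im[...,1]>150)&(im[...,2]<130)).astype(np.uint8);m[320:]=0;m[:200]=0;m[:,:350]=0
m=cv2.morphologyEx(m,cv2.MORPH_OPEN,np.ones((3,3)))
c=max(cv2.findContours(m,0,1)[0],key=cv2.contourArea)[:,0]
w=atz('top',c,180)[:,:2]
rc=cv2.minAreaRect(w.astype(np.float32));print('case top',rc)
b=atz('top',[(414,202),(451,293)],40)[:,:2];print('bed front',b,np.linalg.norm(b[1]-b[0]))
s=atz('top',[(338,232),(371,317),(327,236),(360,321)],65)[:,:2];print('stop front l,r, rear',s)
u=b[1]-b[0];yaw=np.arctan2(u[1],u[0])-np.pi/2
us=s[1]-s[0];print(np.linalg.norm(us),np.degrees([yaw,np.arctan2(us[1],us[0])-np.pi/2]))
ex=np.array([np.cos(yaw),np.sin(yaw)]);print('origin from front',b.mean(0)+65*ex,'from stop',s[:2].mean(0)-70*ex,'stop thick',(s[2:].mean(0)-s[:2].mean(0))@ex)
E
```

```text
case top ((534.4109497070312, -10.417560577392578), (109.16966247558594, 23.119169235229492), 18.651090621948242)
bed front [[ 637.4872616   -84.8880471 ]
 [ 488.4914318  -133.50973515]] 156.72851000590992
stop front l,r, rear [[583.99021944  41.62438149]
 [452.65178898  -4.0916385 ]
 [577.94742864  58.87312822]
 [447.06077059  12.5819572 ]]
139.06738581831613 [-251.92698409 -250.80811648]
origin from front [542.82447865 -47.40586485] from stop [540.03701595 -47.7799645 ] stop thick 17.92891096071963
```

```bash
cat >> h.py <<'E'
O=np.array([541,-47.5]);YAW=np.radians(108.6)
B=np.array([[np.cos(YAW),-np.sin(YAW)],[np.sin(YAW),np.cos(YAW)]])
def st():
    s=r.state();R=Ro.from_rotvec(s['orientation']).as_matrix()
    b=B.T@(s['tool_pos'][:2]-O)
    return s,R,b
def go(bx,by,z):  # tool-axis shift to reach bed-frame xy, world z
    s,R,b=st();d=np.r_[O+B@[bx,by],z]-s['tool_pos'];return np.round(R.T@d,1)
def rep():
    s,R,b=st();f=s['ft_force'];print('t',round(s['time_s'],2),'bed',b.round(1),'z',s['tool_pos'][2].round(1),'yaw y-axis rel -bedx',np.degrees(np.arctan2(R[1,1],R[0,1])-YAW+np.pi).round(2),'F bed',(B.T@f[:2]).round(1),f[2].round(1),'w',round(s['gripper_width'],1))
    print('tool dir of bed x,y',(R.T@np.r_[B[:,0],0]).round(3),(R.T@np.r_[B[:,1],0]).round(3))
E
python3 -c "
from h import *
rep();print(go(37,0,240))"
```

```text
t 0.6 bed [-357.   474.5] z 256.3 yaw y-axis rel -bedx 2.3 F bed [-0.2 -0.7] -0.6 w 85.3
tool dir of bed x,y [ 0.04  -0.999 -0.   ] [-0.999 -0.04  -0.   ]
[ 490.  -374.6   16.3]
```

Request:
carry_out(
  motion=[
    {"translation": [33, -25, 0], "turn": 2.3},
    {"translation": [66, -50, 0], "turn": 2.3},
    {"translation": [99, -75, 0], "turn": 2.3},
    {"translation": [132, -100, 0], "turn": 2.3},
    {"translation": [165, -126, 0], "turn": 2.3},
    {"translation": [198, -151, 0], "turn": 2.3},
    {"translation": [230, -176, 0], "turn": 2.3},
    {"translation": [260, -199, 0], "turn": 2.3},
  ],
  fingers=105,
  squeeze=20,
)

```text
time_s: 1.27
tool_pos: [377.7, -256.4, 256.6]
orientation: [3.1, 0.508, 0.001]
ft_force: [0.4, -0.5, 0.9]
gripper_width: 50.1
grip_force: 0.0
```

```bash
python3 -c "
from h import *
rep();print(go(37,0,240))"
```

```text
t 1.27 bed [-145.9  221.5] z 256.6 yaw y-axis rel -bedx -0.0 F bed [-0.6 -0.2] 0.9 w 50.1
tool dir of bed x,y [-0. -1. -0.] [-1.     0.    -0.001]
[ 221.4 -182.9   16.7]
```

Request:
carry_out(
  motion=[
    {"translation": [30, -25, 0], "turn": 0},
    {"translation": [60, -50, 0], "turn": 0},
    {"translation": [90, -74, 0], "turn": 0},
    {"translation": [120, -99, 0], "turn": 0},
    {"translation": [150, -123, 0], "turn": 0},
    {"translation": [180, -148, 0], "turn": 0},
    {"translation": [204, -168, 0], "turn": 0},
    {"translation": [216, -178, 0], "turn": 0},
  ],
)

```text
time_s: 1.93
tool_pos: [527.0, -17.5, 256.5]
orientation: [-3.099, -0.512, -0.003]
ft_force: [-0.0, -0.1, -0.3]
gripper_width: 50.0
grip_force: 0.0
```

```bash
python3 - <<'E'
from h import *
rep();print(go(37,0,240))
s=r.state();im=r.camera('wrist');cv2.imwrite('pics/w1.png',im[...,::-1])
cv2.imwrite('pics/s1.png',r.camera('scene')[140:380,130:450,::-1].repeat(2,0).repeat(2,1))
c=r.calibration('wrist');print({k:np.round(v,3).tolist() for k,v in c.items()})
E
```

```text
t 1.93 bed [32.9  3.7] z 256.5 yaw y-axis rel -bedx 0.16 F bed [-0.1  0.1] -0.3 w 50.0
tool dir of bed x,y [ 0.003 -1.     0.001] [-1.    -0.003 -0.002]
[ 3.7 -4.1 16.5]
{'mtx': [[399.108, 0.0, 316.734], [0.0, 399.108, 235.769], [0.0, 0.0, 1.0]], 'k1': -0.042, 'tool_from_camera': [[0.0, 0.955, 0.297, 76.741], [1.0, -0.0, -0.0, 0.588], [-0.0, 0.297, -0.955, -117.402], [0.0, 0.0, 0.0, 1.0]]}
```

View pics/w1.png

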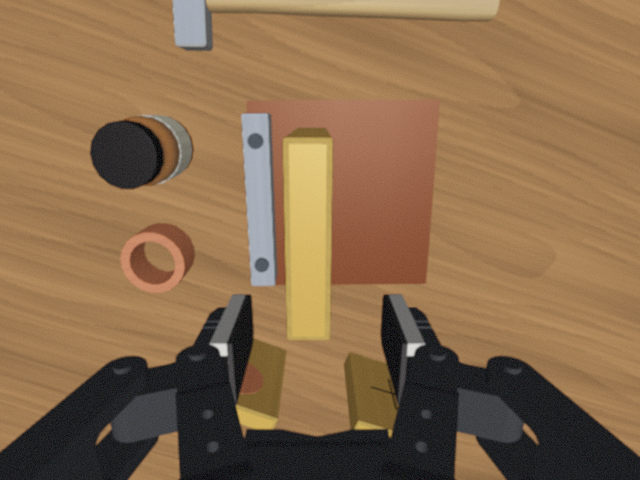

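The wrist view shows the case's top face spanning (284–331, 138–339) with the stop to its left (stop front edge from (269,114) to (274,284)) and the fingers straddling column 317. The case sits left of centre.

```bash
cat >> h.py <<'E'
def wz(uv,z,s):
    c=r.calibration('wrist');T=np.eye(4);T[:3,:3]=Ro.from_rotvec(s['orientation']).as_matrix();T[:3,3]=s['tool_pos'];T=T@np.array(c['tool_from_camera'])
    p=cv2.undistortPoints(np.array(uv,float).reshape(-1,1,2),np.array(c['mtx']),np.array([c['k1'],0,0,0,0.])).reshape(-1,2)
    d=np.c_[p[:,0],-p[:,1],-np.ones(len(p))]@T[:3,:3].T;o=T[:3,3]
    w=o+d*((z-o[2])/d[:,2])[:,None];return (w[:,:2]-O)@B
E
python3 - <<'E'
from h import *
rep();s=r.state()
print('case top',wz([(284,138),(331,138),(329,339),(287,339)],180,s).round(1))
print('stop front',wz([(269,114),(274,284)],65,s).round(1))
print('block front',wz([(439,100),(426,283)],40,s).round(1))
E
```

```text
t 2.03 bed [32.1  4.5] z 256.3 yaw y-axis rel -bedx 0.22 F bed [-0.2  0.6] -0.2 w 50.5
tool dir of bed x,y [ 0.004 -1.     0.   ] [-1.    -0.004 -0.001]
case top [[ 47.3 -60.4]
 [ 25.  -60.5]
 [ 24.5  47.9]
 [ 47.8  48. ]]
stop front [[ 67.3 -70.9]
 [ 67.3  66.4]]
block front [[-65.8 -82.5]
 [-68.5  76.1]]
```

Request:
carry_out(
  motion=[
    {"translation": [3, -4, 0], "turn": 0.2},
    {"translation": [3, -4, 18], "turn": 0.2},
    {"translation": [3, -4, 36], "turn": 0.2},
    {"translation": [3, -4, 54], "turn": 0.2},
    {"translation": [3, -4, 68], "turn": 0.2},
    {"translation": [3, -4, 78], "turn": 0.2},
    {"translation": [3, -4, 78], "turn": 0.2},
    {"translation": [3, -4, 78], "turn": 0.2},
  ],
)

```text
time_s: 2.7
tool_pos: [526.0, -16.9, 178.2]
orientation: [-3.101, -0.5, 0.002]
ft_force: [0.1, 0.2, 0.0]
gripper_width: 50.4
grip_force: 0.0
```

```bash
python3 - <<'E'
from h import *
rep()
E
```

```text
t 2.7 bed [33.8  4.5] z 178.2 yaw y-axis rel -bedx -0.27 F bed [ 0.1 -0.2] 0.0 w 50.4
tool dir of bed x,y [-0.005 -1.     0.   ] [-1.     0.005  0.001]
```

Request:
carry_out(
  motion=[
    {"translation": [0, -2, 0], "turn": 0},
    {"translation": [0, -2, 0], "turn": 0},
    {"translation": [0, -2, 0], "turn": 0},
    {"translation": [0, -2, 0], "turn": 0},
    {"translation": [0, 0, 0], "turn": 0},
    {"translation": [0, 2, 0], "turn": 0},
    {"translation": [0, 4, 0], "turn": 0},
    {"translation": [0, 6, 0], "turn": 0},
  ],
  fingers=147,
)

```text
time_s: 3.37
tool_pos: [528.5, -22.0, 178.4]
orientation: [-3.101, -0.502, -0.0]
ft_force: [-0.6, 1.0, -0.5]
gripper_width: 35.9
grip_force: 0.2
```

Request:
carry_out(
  motion=[
    {"translation": [0, 2, 0], "turn": 0},
    {"translation": [0, 4, 0], "turn": 0},
    {"translation": [0, 6, 0], "turn": 0},
    {"translation": [0, 8, 0], "turn": 0},
    {"translation": [0, 10, 0], "turn": 0},
    {"translation": [0, 12, 0], "turn": 0},
    {"translation": [0, 12, 0], "turn": 0},
    {"translation": [0, 12, 0], "turn": 0},
  ],
)

```text
time_s: 4.03
tool_pos: [532.2, -33.4, 178.3]
orientation: [-3.101, -0.502, 0.0]
ft_force: [0.2, 0.5, 0.4]
gripper_width: 36.4
grip_force: 0.0
```

```bash
python3 - <<'E'
from h import *
rep()
cv2.imwrite('pics/s2.png',r.camera('scene')[170:350,190:430,::-1].repeat(3,0).repeat(3,1))
E
```

```text
t 4.03 bed [16.1  3.8] z 178.3 yaw y-axis rel -bedx -0.22 F bed [ 0.4 -0.4] 0.4 w 36.4
tool dir of bed x,y [-0.004 -1.     0.   ] [-1.     0.004  0.   ]
```

View pics/s2.png

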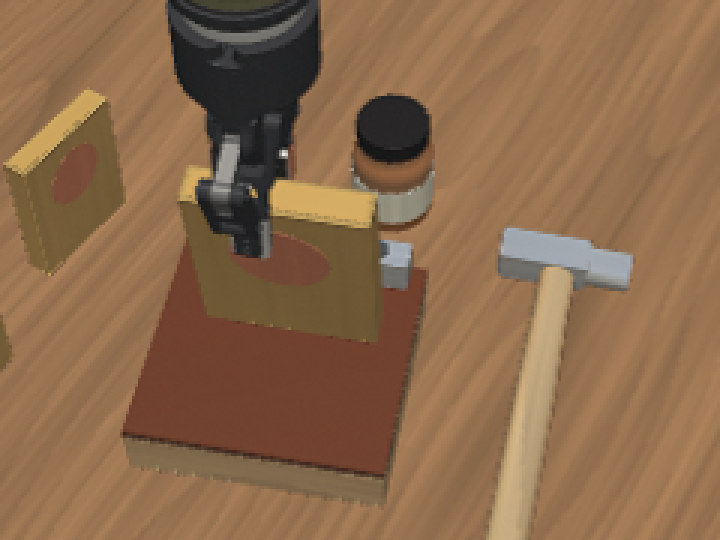

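The case leans slightly (top edge around (280,195)), with finger B in front at (255,235). It hasn't slid. I'll tip it on past balance.

Request:
carry_out(
  motion=[
    {"translation": [0, 2, 0], "turn": 0},
    {"translation": [0, 4, 0], "turn": 0},
    {"translation": [0, 6, 0], "turn": 0},
    {"translation": [0, 7.5, 0], "turn": 0},
    {"translation": [0, 9, 0], "turn": 0},
    {"translation": [0, 10.5, 0], "turn": 0},
    {"translation": [0, 12, 0], "turn": 0},
    {"translation": [0, 14, 0], "turn": 0},
  ],
)

```text
time_s: 4.75
tool_pos: [536.6, -46.6, 178.3]
orientation: [-3.101, -0.502, 0.0]
ft_force: [-0.1, -0.3, 0.4]
gripper_width: 36.2
grip_force: 0.1
```

```bash
python3 - <<'E'
from h import *
rep()
cv2.imwrite('pics/s3.png',r.camera('scene')[170:350,190:430,::-1].repeat(3,0).repeat(3,1))
E
```

```text
t 4.75 bed [2.2 3.9] z 178.3 yaw y-axis rel -bedx -0.2 F bed [-0.2  0.2] 0.4 w 36.2
tool dir of bed x,y [-0.003 -1.     0.   ] [-1.     0.003  0.   ]
```

Request:
carry_out(
  motion=[
    {"translation": [0, 0, 2], "turn": 0},
    {"translation": [0, 0, 4], "turn": 0},
    {"translation": [0, 0, 6], "turn": 0},
    {"translation": [0, 0, 8], "turn": 0},
  ],
  fingers=75,
)

```text
time_s: 5.13
tool_pos: [536.7, -46.6, 170.1]
orientation: [3.101, 0.502, 0.0]
ft_force: [0.4, -0.1, 0.7]
gripper_width: 60.1
grip_force: 0.4
```

Request:
carry_out(
  motion=[
    {"translation": [0, 0, 2], "turn": 0},
    {"translation": [0, 0, 4], "turn": 0},
    {"translation": [0, 0, 6], "turn": 0},
    {"translation": [0, 0, 8], "turn": 0},
    {"translation": [0, 0, 8], "turn": 0},
    {"translation": [0, 0, 8], "turn": 0},
  ],
  fingers=0,
)

```text
time_s: 5.63
tool_pos: [536.6, -46.5, 162.2]
orientation: [-3.101, -0.502, 0.0]
ft_force: [0.5, -0.7, 0.1]
gripper_width: 85.5
grip_force: 0.3
```

```bash
python3 - <<'E'
from h import *
rep()
cv2.imwrite('pics/s3.png',r.camera('scene')[170:350,190:430,::-1].repeat(3,0).repeat(3,1))
E
```

```text
t 5.63 bed [2.4 3.8] z 162.2 yaw y-axis rel -bedx -0.2 F bed [-0.8 -0.3] 0.1 w 85.5
tool dir of bed x,y [-0.003 -1.     0.   ] [-1.     0.003  0.   ]
```

View pics/s3.png

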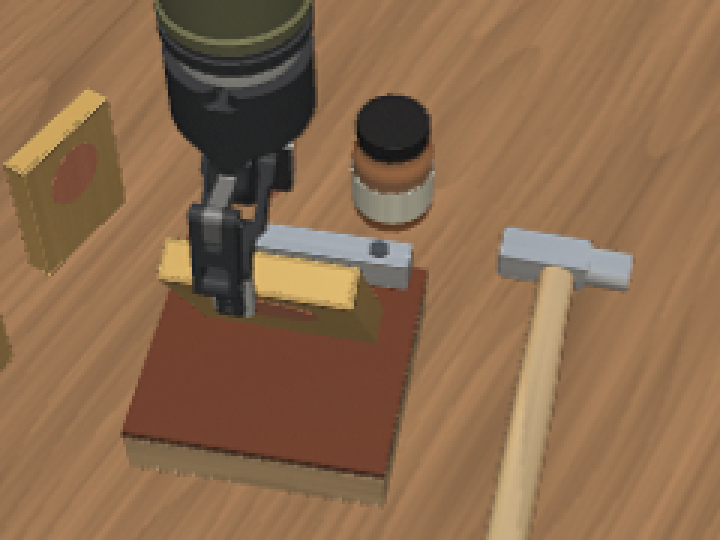

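The case leans on finger B's pad at (235,290), tilted about 28°. It is supported, and the stop and heel are undisturbed. Next I swing finger A out sideways, pivoting on B's pad corner.

Request:
carry_out(
  motion=[
    {"translation": [-4.1, 1.3, 0], "turn": -5.6},
    {"translation": [-8.1, 3.0, 0], "turn": -11.2},
    {"translation": [-11.9, 5.0, 0], "turn": -16.9},
    {"translation": [-15.5, 7.5, 0], "turn": -22.5},
    {"translation": [-18.8, 10.2, 0], "turn": -28.1},
    {"translation": [-21.9, 13.3, 0], "turn": -33.8},
    {"translation": [-24.6, 16.7, 0], "turn": -39.4},
    {"translation": [-27, 20.3, 0], "turn": -45},
  ],
)

```text
time_s: 6.35
tool_pos: [517.3, -74.3, 162.4]
orientation: [-2.669, -1.657, -0.0]
ft_force: [0.2, -1.0, -1.4]
gripper_width: 85.1
grip_force: 0.3
```

Request:
carry_out(
  motion=[
    {"translation": [-4.1, 1.3, 0], "turn": -5.6},
    {"translation": [-8.1, 3.0, 0], "turn": -11.2},
    {"translation": [-11.9, 5.0, 0], "turn": -16.9},
    {"translation": [-15.5, 7.5, 0], "turn": -22.5},
    {"translation": [-18.8, 10.2, 0], "turn": -28.1},
    {"translation": [-21.9, 13.3, 0], "turn": -33.8},
    {"translation": [-24.6, 16.7, 0], "turn": -39.4},
    {"translation": [-27, 20.3, 0], "turn": -45},
  ],
)

```text
time_s: 7.02
tool_pos: [523.5, -107.7, 162.4]
orientation: [-1.832, -2.552, -0.0]
ft_force: [0.1, -1.0, -0.3]
gripper_width: 85.3
grip_force: 0.4
```

```bash
python3 - <<'E'
from h import *
rep()
cv2.imwrite('pics/s4.png',r.camera('scene')[170:350,190:430,::-1].repeat(3,0).repeat(3,1))
E
```

```text
t 7.02 bed [-51.5  35.8] z 162.4 yaw y-axis rel -bedx 90.07 F bed [-1.   0.2] -0.3 w 85.3
tool dir of bed x,y [1.    0.001 0.   ] [ 0.001 -1.    -0.   ]
```

View pics/s4.png

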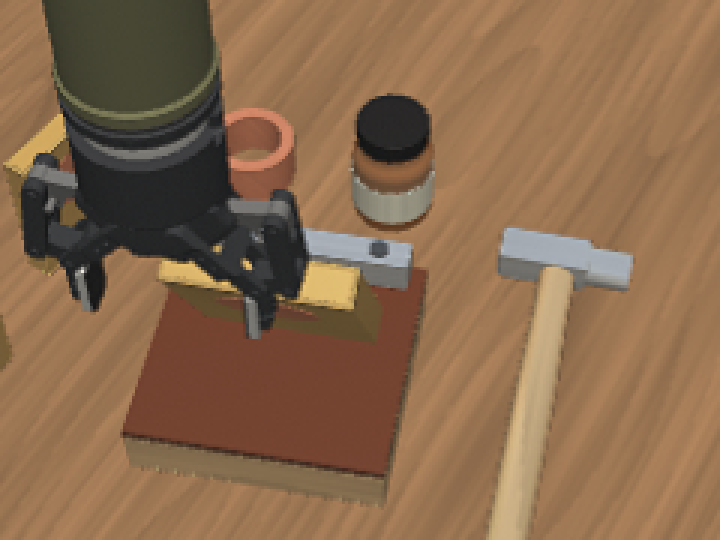

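Finger A is now clear, at (90,290); finger B, at (255,310), supports the case near its middle. I slide sideways so both fingers support the end evenly, with A held back slightly.

Request:
carry_out(
  motion=[
    {"translation": [-2.2, 0.6, 0], "turn": -3},
    {"translation": [-2.2, 6.6, 0], "turn": -3},
    {"translation": [-2.2, 12.6, 0], "turn": -3},
    {"translation": [-2.2, 18.6, 0], "turn": -3},
    {"translation": [-2.2, 24.6, 0], "turn": -3},
    {"translation": [-2.2, 30.6, 0], "turn": -3},
    {"translation": [-2.2, 36.6, 0], "turn": -3},
    {"translation": [-2.2, 42.6, 0], "turn": -3},
  ],
)

```text
time_s: 7.73
tool_pos: [565.2, -95.8, 162.2]
orientation: [-1.77, -2.595, -0.0]
ft_force: [-0.6, -0.1, -0.3]
gripper_width: 85.4
grip_force: 0.3
```

```bash
python3 - <<'E'
from h import *
rep()
cv2.imwrite('pics/t5.png',r.camera('top')[160:360,260:500,::-1].repeat(3,0).repeat(3,1))
E
```

```text
t 7.73 bed [-53.5  -7.6] z 162.2 yaw y-axis rel -bedx 92.8 F bed [0.1 0.6] -0.3 w 85.4
tool dir of bed x,y [0.999 0.049 0.   ] [ 0.049 -0.999  0.   ]
```

View pics/t5.png

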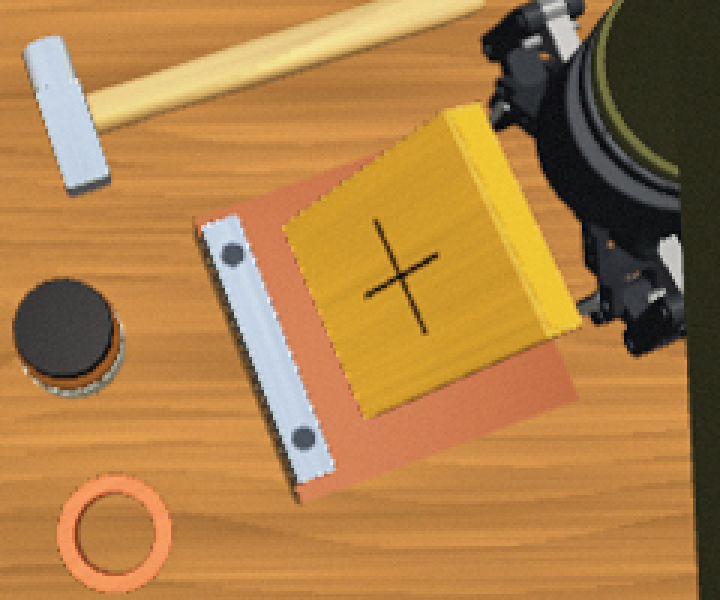

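The top view shows the case square to the stop, its cross facing up and forward, the foot edge from (285,228) to (365,418), and fingers at both sides of the top edge. I square the fingers up and lower to about 45°.

Request:
carry_out(
  motion=[
    {"translation": [1.1, -0.2, 0], "turn": 1.5},
    {"translation": [2.2, -0.5, 0], "turn": 3},
    {"translation": [2.2, -0.5, 0], "turn": 3},
  ],
)

```text
time_s: 8.03
tool_pos: [563.7, -94.1, 162.4]
orientation: [1.838, 2.547, 0.001]
ft_force: [0.1, 0.2, -0.2]
gripper_width: 85.5
grip_force: 0.3
```

Request:
carry_out(
  motion=[
    {"translation": [-4.5, 0, 2.5], "turn": 0},
    {"translation": [-9, 0, 5.5], "turn": 0},
    {"translation": [-13, 0, 8], "turn": 0},
    {"translation": [-17.5, 0, 11.5], "turn": 0},
    {"translation": [-22, 0, 15], "turn": 0},
    {"translation": [-26, 0, 18.5], "turn": 0},
    {"translation": [-30, 0, 22.5], "turn": 0},
    {"translation": [-34, 0, 26.5], "turn": 0},
  ],
)

```text
time_s: 8.7
tool_pos: [573.9, -127.2, 135.2]
orientation: [-1.838, -2.548, 0.001]
ft_force: [-0.8, -1.7, -1.6]
gripper_width: 85.4
grip_force: 0.5
```

```bash
python3 - <<'E'
from h import *
rep()
cv2.imwrite('pics/s6.png',r.camera('scene')[170:350,190:430,::-1].repeat(3,0).repeat(3,1))
E
```

```text
t 8.7 bed [-86.   -5.8] z 135.2 yaw y-axis rel -bedx 89.79 F bed [-1.4  1.3] -1.6 w 85.4
tool dir of bed x,y [ 1.    -0.004  0.   ] [-0.004 -1.     0.001]
```

View pics/s6.png

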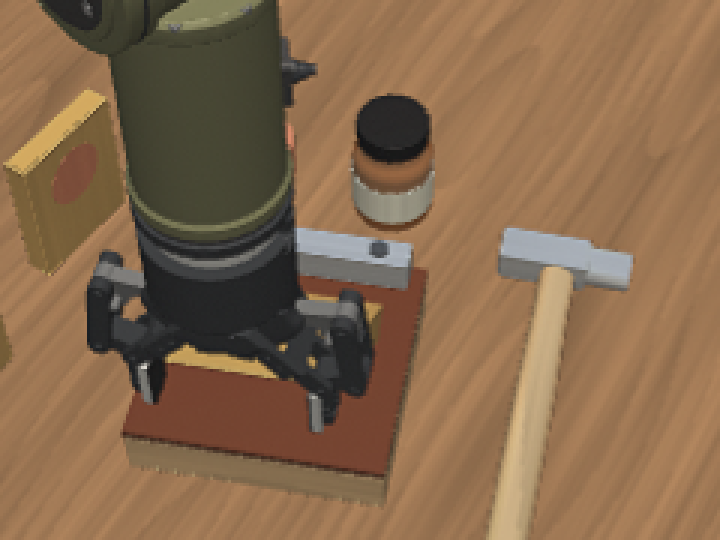

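Both fingers are under the leading edge (tips at (148,395) and (315,420)) and the case is at about 45°. Now I push horizontally toward the stop.

Request:
carry_out(
  motion=[
    {"translation": [2, 0, 0], "turn": 0},
    {"translation": [4, 0, 0], "turn": 0},
    {"translation": [6, 0, 0], "turn": 0},
    {"translation": [8, 0, 0], "turn": 0},
    {"translation": [10, 0, 0], "turn": 0},
    {"translation": [12, 0, 0], "turn": 0},
    {"translation": [14, 0, 0], "turn": 0},
    {"translation": [16, 0, 0], "turn": 0},
  ],
)

```text
time_s: 9.42
tool_pos: [569.0, -111.1, 136.0]
orientation: [1.837, 2.548, 0.0]
ft_force: [0.6, -2.0, 0.6]
gripper_width: 85.3
grip_force: 1.1
```

```bash
python3 - <<'E'
from h import *
rep()
cv2.imwrite('pics/t7.png',r.camera('top')[160:360,260:500,::-1].repeat(3,0).repeat(3,1))
E
```

```text
t 9.42 bed [-69.2  -6.3] z 136.0 yaw y-axis rel -bedx 89.81 F bed [-2.1  0.1] 0.6 w 85.3
tool dir of bed x,y [ 1.    -0.003 -0.   ] [-0.003 -1.    -0.   ]
```

View pics/t7.png

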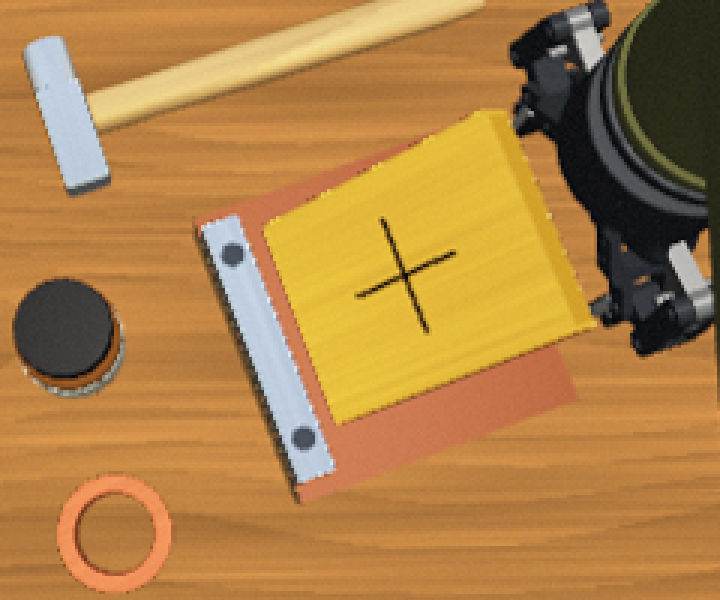

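The case slid without rotating back. Its foot edge, from (265,225) to (338,423), is now about 10–13 mm from the stop. I keep pushing.

Request:
carry_out(
  motion=[
    {"translation": [1.5, 0, 0], "turn": 0},
    {"translation": [3, 0, 0], "turn": 0},
    {"translation": [4.5, 0, 0], "turn": 0},
    {"translation": [6, 0, 0], "turn": 0},
    {"translation": [7.5, 0, 0], "turn": 0},
    {"translation": [9, 0, 0], "turn": 0},
  ],
)

```text
time_s: 9.97
tool_pos: [566.2, -102.9, 135.8]
orientation: [1.837, 2.548, -0.0]
ft_force: [1.2, -4.6, 2.4]
gripper_width: 85.3
grip_force: 2.3
```

Request:
carry_out(
  motion=[
    {"translation": [0.6, 0, 0], "turn": 0},
    {"translation": [1.2, 0, 0], "turn": 0},
    {"translation": [1.8, 0, 0], "turn": 0},
  ],
)

```text
time_s: 10.22
tool_pos: [566.4, -102.1, 136.4]
orientation: [1.835, 2.546, -0.001]
ft_force: [1.3, -5.6, 4.0]
gripper_width: 85.7
grip_force: 3.1
```

Request:
carry_out(
  motion=[
    {"translation": [0.6, 0, 0], "turn": 0},
    {"translation": [1.2, 0, 0], "turn": 0},
    {"translation": [1.8, 0, 0], "turn": 0},
  ],
)

```text
time_s: 10.47
tool_pos: [566.5, -101.3, 136.9]
orientation: [1.834, 2.545, -0.002]
ft_force: [1.8, -7.7, 4.0]
gripper_width: 85.6
grip_force: 4.3
```

```bash
python3 - <<'E'
from h import *
rep()
cv2.imwrite('pics/t8.png',r.camera('top')[160:360,260:500,::-1].repeat(3,0).repeat(3,1))
E
```

```text
t 10.47 bed [-59.1  -7. ] z 136.9 yaw y-axis rel -bedx 89.86 F bed [-7.8  0.8] 4.0 w 85.6
tool dir of bed x,y [ 1.    -0.002 -0.005] [-0.002 -1.    -0.002]
```

View pics/t8.png

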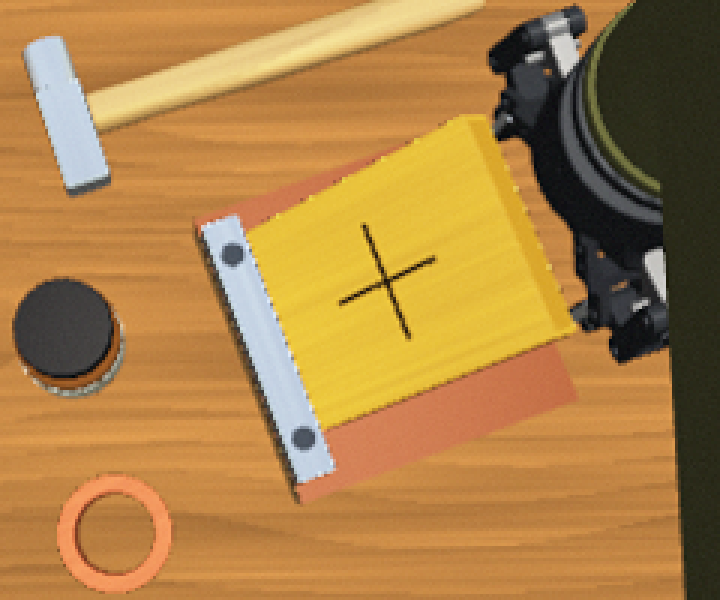

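The foot edge is braced along the stop's face, from (248,235) to (322,430), with the finger push at 8 N. Now I lower along the arc.

Request:
carry_out(
  motion=[
    {"translation": [-2, 0, 2.8], "turn": 0},
    {"translation": [-4, 0, 5.5], "turn": 0},
    {"translation": [-5.9, 0, 8.3], "turn": 0},
    {"translation": [-7.7, 0, 11.1], "turn": 0},
    {"translation": [-9.4, 0, 14], "turn": 0},
    {"translation": [-11, 0, 17], "turn": 0},
    {"translation": [-12.5, 0, 20], "turn": 0},
    {"translation": [-14, 0, 23.1], "turn": 0},
  ],
)

```text
time_s: 11.18
tool_pos: [571.2, -114.6, 113.6]
orientation: [1.834, 2.545, -0.001]
ft_force: [2.3, -8.0, 1.3]
gripper_width: 85.7
grip_force: 3.8
```

```bash
python3 - <<'E'
from h import *
rep()
E
```

```text
t 11.18 bed [-73.2  -7.2] z 113.6 yaw y-axis rel -bedx 89.85 F bed [-8.3  0.4] 1.3 w 85.7
tool dir of bed x,y [ 1.    -0.003 -0.004] [-0.003 -1.    -0.002]
```

Request:
carry_out(
  motion=[
    {"translation": [-1.4, 0, 3.1], "turn": 0},
    {"translation": [-2.7, 0, 6.3], "turn": 0},
    {"translation": [-3.9, 0, 9.5], "turn": 0},
    {"translation": [-5, 0, 12.8], "turn": 0},
    {"translation": [-5.9, 0, 16.1], "turn": 0},
    {"translation": [-6.8, 0, 19.5], "turn": 0},
    {"translation": [-7.6, 0, 22.9], "turn": 0},
    {"translation": [-8.4, 0, 26.3], "turn": 0},
  ],
)

```text
time_s: 11.85
tool_pos: [573.8, -122.4, 86.8]
orientation: [1.834, 2.545, -0.001]
ft_force: [2.9, -6.6, 0.9]
gripper_width: 85.6
grip_force: 3.7
```

```bash
python3 - <<'E'
from h import *
rep()
cv2.imwrite('pics/s9.png',r.camera('scene')[170:350,190:430,::-1].repeat(3,0).repeat(3,1))
E
```

```text
t 11.85 bed [-81.5  -7.2] z 86.8 yaw y-axis rel -bedx 89.84 F bed [-7.2 -0.6] 0.9 w 85.6
tool dir of bed x,y [ 1.    -0.003 -0.004] [-0.003 -1.    -0.002]
```

View pics/s9.png

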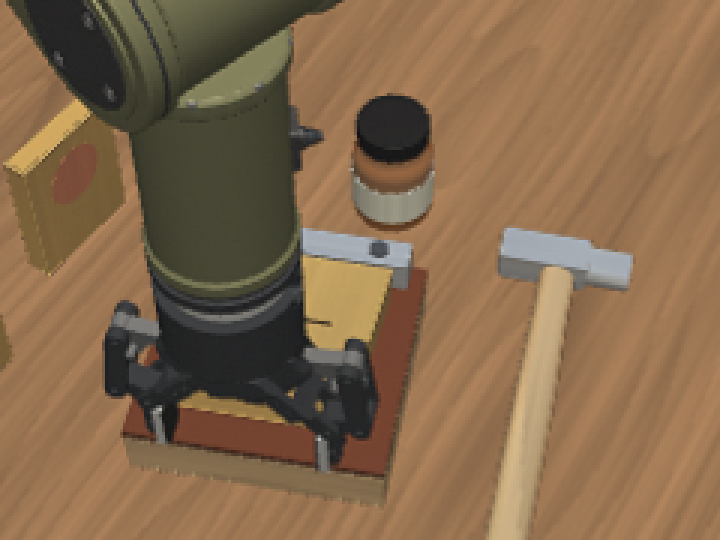

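Request:
carry_out(
  motion=[
    {"translation": [0.5, 0, 0.5], "turn": 0},
    {"translation": [0.6, 0, 2.5], "turn": 0},
    {"translation": [0.4, 0, 4.5], "turn": 0},
    {"translation": [0.3, 0, 6.5], "turn": 0},
    {"translation": [0.1, 0, 8.5], "turn": 0},
    {"translation": [0, 0, 10.5], "turn": 0},
    {"translation": [-0.1, 0, 12], "turn": 0},
  ],
)

```text
time_s: 12.48
tool_pos: [574.6, -123.6, 75.0]
orientation: [1.832, 2.544, -0.002]
ft_force: [4.0, -10.1, -1.0]
gripper_width: 85.3
grip_force: 5.4
```

Request:
carry_out(
  motion=[
    {"translation": [0, 0, 1.5], "turn": 0},
    {"translation": [0, 0, 3], "turn": 0},
    {"translation": [0, 0, 4.5], "turn": 0},
    {"translation": [0, 0, 6], "turn": 0},
  ],
)

```text
time_s: 12.82
tool_pos: [574.8, -123.9, 69.1]
orientation: [1.831, 2.544, -0.002]
ft_force: [3.9, -11.6, -1.0]
gripper_width: 85.4
grip_force: 5.9
```

```bash
python3 - <<'E'
from h import *
rep()
E
```

```text
t 12.82 bed [-83.2  -7.7] z 69.1 yaw y-axis rel -bedx 89.91 F bed [-12.2   0. ] -1.0 w 85.4
tool dir of bed x,y [ 1.    -0.002 -0.007] [-0.002 -1.    -0.003]
```

Request:
carry_out(
  motion=[
    {"translation": [0.2, 0, 1.5], "turn": 0},
    {"translation": [0.4, 0, 3], "turn": 0},
    {"translation": [0.5, 0, 4.5], "turn": 0},
    {"translation": [0.6, 0, 6], "turn": 0},
    {"translation": [0.7, 0, 7.5], "turn": 0},
    {"translation": [0.8, 0, 9], "turn": 0},
  ],
)

```text
time_s: 13.32
tool_pos: [575.0, -123.8, 60.2]
orientation: [1.829, 2.543, -0.003]
ft_force: [4.6, -13.3, -1.5]
gripper_width: 85.2
grip_force: 7.0
```

```bash
python3 - <<'E'
from h import *
rep()
cv2.imwrite('pics/t10.png',r.camera('top')[160:360,260:500,::-1].repeat(3,0).repeat(3,1))
cv2.imwrite('pics/s10.png',r.camera('scene')[::,::,::-1])
E
```

```text
t 13.32 bed [-83.2  -7.9] z 60.2 yaw y-axis rel -bedx 89.95 F bed [-14.   -0.1] -1.5 w 85.2
tool dir of bed x,y [ 1.    -0.001 -0.008] [-0.001 -1.    -0.004]
```

Request:
carry_out(
  motion=[
    {"translation": [0.2, 0, 1.3], "turn": 0},
    {"translation": [0.4, 0, 2.6], "turn": 0},
    {"translation": [0.6, 0, 3.9], "turn": 0},
    {"translation": [0.8, 0, 5.2], "turn": 0},
    {"translation": [0.9, 0, 6.5], "turn": 0},
    {"translation": [1, 0, 7.8], "turn": 0},
  ],
)

```text
time_s: 13.92
tool_pos: [575.0, -123.4, 52.4]
orientation: [1.828, 2.543, -0.003]
ft_force: [4.1, -15.9, -1.8]
gripper_width: 85.7
grip_force: 7.9
```

```bash
python3 - <<'E'
from h import *
rep()
E
```

```text
t 13.92 bed [-82.8  -8. ] z 52.4 yaw y-axis rel -bedx 89.99 F bed [-16.4   1.2] -1.8 w 85.7
tool dir of bed x,y [ 1.    -0.    -0.009] [-0.    -1.    -0.004]
```

Request:
carry_out(
  motion=[
    {"translation": [0.1, 0, 1.2], "turn": 0},
    {"translation": [0.3, 0, 2.4], "turn": 0},
    {"translation": [0.4, 0, 3.6], "turn": 0},
    {"translation": [0.5, 0, 4.8], "turn": 0},
    {"translation": [0.6, 0, 6], "turn": 0},
    {"translation": [0.7, 0, 7.2], "turn": 0},
  ],
)

```text
time_s: 14.42
tool_pos: [574.9, -122.9, 45.1]
orientation: [1.828, 2.543, -0.003]
ft_force: [3.8, -16.6, -2.7]
gripper_width: 85.3
grip_force: 8.1
```

```bash
python3 - <<'E'
from h import *
rep()
cv2.imwrite('pics/t11.png',r.camera('top')[160:360,260:500,::-1].repeat(3,0).repeat(3,1))
E
```

```text
t 14.42 bed [-82.3  -8.1] z 45.1 yaw y-axis rel -bedx 90.0 F bed [-17.    1.7] -2.7 w 85.3
tool dir of bed x,y [ 1.    -0.    -0.009] [-0.    -1.    -0.004]
```

View pics/t11.png

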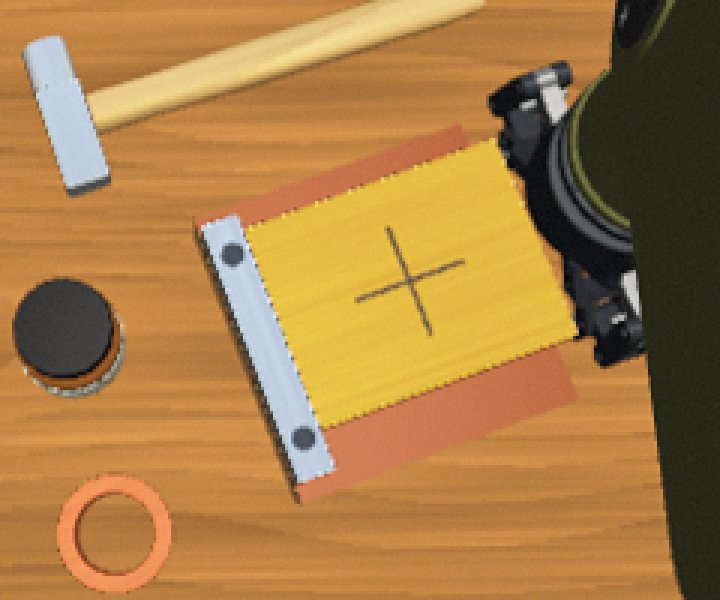

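The case is almost flat, square against the stop from (248,228) to (322,428), cross up, and still held. I'll finish lowering.

Request:
carry_out(
  motion=[
    {"translation": [0.1, 0, 1], "turn": 0},
    {"translation": [0.1, 0, 2], "turn": 0},
    {"translation": [0.2, 0, 3], "turn": 0},
    {"translation": [0.2, 0, 4], "turn": 0},
    {"translation": [0.2, 0, 5], "turn": 0},
  ],
)

```text
time_s: 14.88
tool_pos: [575.2, -122.7, 40.9]
orientation: [1.828, 2.543, -0.002]
ft_force: [2.8, -14.2, 8.9]
gripper_width: 85.5
grip_force: 7.5
```

Request:
carry_out(
  motion=[
    {"translation": [0, 0, 1], "turn": 0},
    {"translation": [0, 0, 2], "turn": 0},
    {"translation": [0, 0, 3], "turn": 0},
    {"translation": [0, 0, 4], "turn": 0},
  ],
)

```text
time_s: 15.22
tool_pos: [575.3, -122.6, 37.8]
orientation: [1.827, 2.542, -0.002]
ft_force: [2.2, -15.6, 9.5]
gripper_width: 85.3
grip_force: 7.5
```

```bash
python3 - <<'E'
from h import *
rep()
E
```

```text
t 15.22 bed [-82.1  -8.5] z 37.8 yaw y-axis rel -bedx 89.99 F bed [-15.5   2.9] 9.5 w 85.3
tool dir of bed x,y [ 1.   -0.   -0.01] [-0.    -1.    -0.005]
```

Fz flipped to +9 N, so the case is flat on the leather. I back straight off and rise.

Request:
carry_out(
  motion=[
    {"translation": [-2, 0, -1], "turn": 0},
    {"translation": [-5, 0, -1], "turn": 0},
    {"translation": [-10, 0, -1], "turn": 0},
    {"translation": [-20, 0, -1], "turn": 0},
    {"translation": [-40, 0, -1], "turn": 0},
    {"translation": [-60, 0, -10], "turn": 0},
    {"translation": [-75, 0, -45], "turn": 0},
    {"translation": [-80, 0, -80], "turn": 0},
  ],
)

```text
time_s: 15.88
tool_pos: [595.4, -195.7, 113.7]
orientation: [-1.836, -2.542, 0.002]
ft_force: [0.6, -0.4, 0.5]
gripper_width: 85.5
grip_force: 0.0
```

```bash
python3 - <<'E'
from h import *
rep()
t=r.camera('top')[160:360,260:500,::-1].repeat(3,0).repeat(3,1)
cv2.imwrite('pics/t12.png',t)
E
```

```text
t 15.88 bed [-157.8   -4.3] z 113.7 yaw y-axis rel -bedx 89.72 F bed [-0.6 -0.4] 0.5 w 85.5
tool dir of bed x,y [ 1.    -0.005  0.003] [-0.005 -1.     0.004]
```

View pics/t12.png

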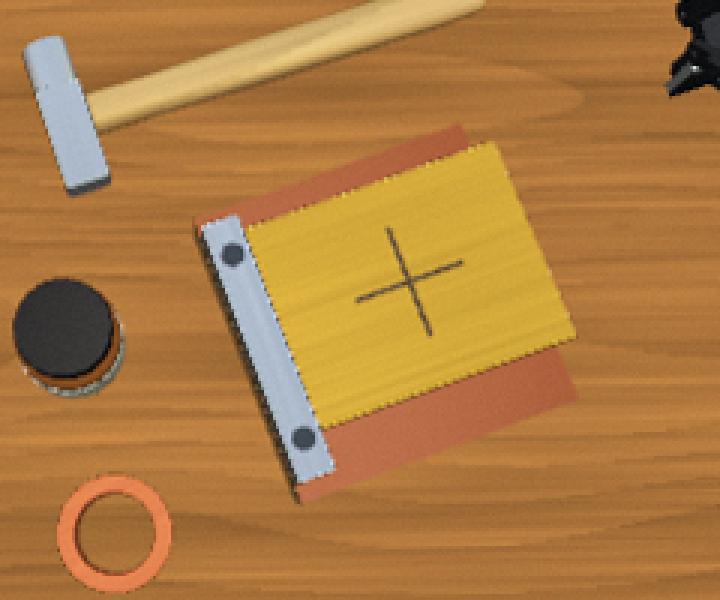

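The case lies flat with its cross up. The foot edge, from (248,228) to (322,428), is flush along the stop, and the gripper is clear. Handing in.

```bash
python3 -c "
from plant import r
print(r.hand_in())"
```

```text
the job is handed in; nothing more can be done
None
```

The job is handed in: the case was eased down and lies flat, cross up, its foot end square against the steel stop with the gripper clear, but no verdict came back, so this rests on the last top picture and force readings (peak about 18 N).

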